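Pump up the bottle filler's hand pump until its pin stands out

TASK

Charge the hand pump that stands on the bench: push its black mushroom plunger all the way down with the fingertips and let it spring back up, again and again, until the indicator pin beside it has popped fully out of its collar (its black band clear of the collar), and leave the plunger risen. Work the plunger only: do not touch the pin, do not lift, tip or shove the pump, and leave everything else on the bench where it stands.

Things in the scene. Friction and masses are not known exactly. Their poses are not given: they have to be found in the camera images.
- pump: grey hand pump standing loose on the bench, 2.4 kg more or less. Dark base plate 120 mm (its x) by 190 mm (its y) by 12 mm, grey block on it 80 by 164 mm whose flat top (deck) lies 75 mm above the bench. Origin: centre of the underside, z up. The plunger stands at its y = +45 mm, x = 0, in an aluminium guide (38 mm across, 30 mm tall above the deck); the indicator pin is at y = -50 mm, x = 0. A brass and steel fitting juts out of the +y end 45 mm up, to y = 108 mm
- plunger_top (a point): centre of the flat top of the plunger's black mushroom head, 42 mm across; 160 mm above the bench when risen, and it goes down with the plunger
- plunger (a joint): plunger stroke in m: 0 risen, 0.018 fully down. The spring takes about 8 N to start and 15 N at the bottom, then a hard stop; let go, it rises by itself. Each full push and full return raises the pin by 10 mm (the first one by 3 to 17 mm); the pin rises during the return, and stays. Push it fully down and let it rise fully each time: a stroke under 16 mm may not count. Pushing on after the pin is out does no harm
- pin (a joint): how far the indicator pin has risen, in m: starts between 0 and 0.012, 0.045 is fully out (3 or 4 full strokes)
- pin_head: the visible steel pin, 16 mm across, upright, with a black band 43 mm to 46 mm below its top; in a dark collar 34 mm across and 8 mm tall on the deck, top 83 mm above the bench. Its origin moves with the pin and lies 86 mm below its top
- pin_top (a point): centre of the pin's top: 86 mm above the bench plus the pin's rise, so 131 mm when fully out, always lower than the plunger's head
- growler_a: amber glass 2-litre bottle, 116 mm across, 260 mm tall, black cap, standing; bystander, origin at the centre of its underside
- growler_b: the same bottle with a white cap, standing; bystander, origin at the centre of its underside
- small_bottle: small amber bottle, 62 mm across, 160 mm tall, standing; bystander, origin at the centre of its underside
- cup: steel cup, 72 mm across, 75 mm tall, standing behind (beyond) the pump; bystander, origin at the centre of its underside
- cap_jar: white jar, 68 mm across, 70 mm tall, beside the pump's pin end; bystander, origin at the centre of its underside
- wrench: steel wrench 170 mm long lying on the bench on the robot's side of the pump; bystander, to be left alone
- brush: flat brush with a wooden handle, 200 mm long lying on the bench; bystander, to be left alone

How it is judged:
On the way, in this order (a step that is already met when the one before it is completed fails the run):
1. the plunger has been pushed down (value of joint plunger above 0.012 m), for 0.02 s.
2. the plunger has come back up (value of joint plunger below 0.004 m), for 0.02 s.
3. the plunger has been pushed down again (value of joint plunger above 0.012 m), for 0.02 s.
4. the pin is fully out and the plunger has risen (value of joint pin above 0.041 m and value of joint plunger below 0.004 m), for 0.2 s.
At the end, for the whole second after the job is handed in: The pin is out by at least 41 of its 45 mm, the plunger is risen (within 4 mm), the pump stands still and upright within 30 mm of where it stood, and every bystander is within 30 mm of where it was (all of step 4 and distance of each of pump, growler_a, growler_b, small_bottle, cup, cap_jar, wrench, brush from where it was at the start of the episode below 0.03 m and angle between pump's own z axis and vertical below 0.06 rad and linear speed of pump below 0.01 m/s); the robot touches nothing.
It fails at once if the robot touches the indicator pin (contact force between any of the fingers, the arm and pin_head above 0.5 N).
It fails at once if the pump is lifted off the bench (height (world z) of pump above 0.01 m).
It fails at once if the pump is tipped or shoved (not (distance of pump from where it was at the start of the episode below 0.03 m and angle between pump's own z axis and vertical below 0.06 rad)).
It fails at once if a bystander is lifted, knocked over or moved by more than 30 mm (distance of any of growler_a, growler_b, small_bottle, cup, cap_jar, wrench, brush from where it was at the start of the episode above 0.03 m).
It also fails if it takes over 38 s, if anything falls off the work surface, if the arm or the gripper's body presses on something with over 40 N, if the wrist force passes 120 N, or if a joint passes its speed limit or range.

ROBOT

A 6-joint arm with a two-finger parallel gripper is mounted at the origin on the work surface. World frame = base frame: x ahead of the robot, y to its left, z up, the work surface at z = 0. Lengths are in m, angles in rad, forces in N, time in s.
With the tool pointing down it reaches from about 0.35 to 0.725 m from the base axis. Payload 4.3 kg.
Tool frame: the origin (TCP) lies at the very end of the fingers, on their centre line; the grasp point (between the pads) lies 19 mm behind it; z points along the fingers, y is the direction in which the jaws open and shut (so a half turn about z gives the same grasp; the last joint's range is limited). The gripper opens to 85 mm and grips with 20 to 120 N. Pads are 22 mm wide; open, the fingers measure 114 mm over their backs; the gripper's body (76 mm by 85 mm) begins 54 mm behind the grasp point. The pads swing forward as they close: fully open they stand 13 mm farther back than shut.
Start: joints at [-1.401, 0.377, 0.081, 1.274, 0, 1.46], TCP at [0.159, -0.553, 0.231] pointing down, gripper open.
Joint ranges: [-2.72, 2.72], [-0.84, 1.66], [-1.02, 1.22], [-1.77, 2.12], [-1.37, 1.28], [-3.14, 3.14]. Speed limits (rad/s): [2.57, 2.57, 3.14, 3.14, 3.14, 3.14].

INTERFACE

Orientations are given as [roll, pitch, yaw] about the fixed x, y, z axes, in that order (R = Rz(yaw) Ry(pitch) Rx(roll)).
In Python, from workcell import r, eyes gives the robot as it stands.
- The arm moves only by the tool carry_out, never from a script. Its argument "plan" is text: rows parted by semicolons, each of 7 numbers parted by spaces: the closure in counts, from 0 (fully open) to 255 (shut), then the shift along the tool's x, y, z in m, then the turn, a rotation vector about the tool's x, y, z in degrees. In form: claw x y z rx ry rz; .... A call has 1 to 12 rows; each row is the pose to reach, as a shift and turn from the pose commanded when the call began, along the tool's axes at that moment; what a row does not reach only later rows make up. A row lasts 1/12 s, in which the tool goes at most 41.7 mm and 7.16 degrees, less where a joint would pass 70% of its speed; a pose out of reach is approached as far as the arm can. A call with a gripper value outside its range is refused whole. The fingers move at their own pace and stop on an object; the grip force is fixed at half the most. Time passes only in rows, so rows that repeat a pose let the fingers close. It gives the time, the measured TCP pose, the force and the opening at its end, in the units of the state.
- r.read_state(): the state, without advancing time (a new reading comes with each control period).
- eyes.get_image(name): name is "scene" or "top" or "wrist"; returns a dict with "color" (400x640x3 uint8, red, green, blue), "fx", "fy", "cx", "cy" (pixels), "extrinsics" (4x4, takes a point from world to camera coordinates). Camera axes: x right, y up, looking along -z (the intrinsics and any distortion apply to the point x, -y, -z); pixel columns grow to the right and rows downward; lengths in m; the calibration is good to about 2 mm. A picture is of the moment at which its call begins. There is no depth.
- r.finish_job(): hands the job in, once; it reports no verdict.
Trained networks look in the newest picture that a camera, given by its name, has taken for a name from the list of things; names that differ only in an ending like _2 or _b are one class to them, and where a whole thing is asked for, a point or a joint stands for the part that bears it (a point fixed in the world has none). Each returns a list of dicts, best first, with "score" (0 to 1); they miss things now and then, are a little off and sometimes report something else, mostly with a low value. They report only what shows in the picture. A call takes as long as a camera call.
- eyes.look_for(target, camera): "centre" ([column, row] in pixels, amid what is visible of it).
The state is a dict: "time": time; "joint_positions": joint angles; "joint_vel": joint speeds; "joint_torque": joint torques, N m; "tcp_pos": TCP position; "orientation": TCP orientation; "force": force on the tool from outside, world axes, zero at the start; "moment": the same for the moment, N m; "gripper_width": finger opening in m.
Only numpy, scipy, OpenCV 4.12 (cv2) and the standard library are available. Lean on these libraries where they do the work, as an engineer would, in place of code of your own. Each camera call takes 0.05 s, during which the arm holds its last target.

## Working session

There is one attempt and no reset: what is moved stays moved. The work goes in short steps, Python scripts to look and compute and a tool call to move; the robot and the scene stay as the last step left them, time stands still between calls to the robot, and variables do not carry over. Pictures are saved under pics/ and viewed, and the job is handed in when it is done.

Besides the shell and the picture viewer there is one more tool, called after ">>>" as a command line: name --argument value ..., lists and objects as JSON in quotes. carry_out: Moves the arm, as the interface text tells. Its arguments: {"type":"object","properties":{"plan":{"type":"string"}},"required":["plan"]}

```bash
mkdir -p pics; ls
cat > h.py <<'E'
import numpy as np, cv2
from workcell import r, eyes
def ray(im,px):
    E=np.array(im["extrinsics"]);R=E[:3,:3];t=E[:3,3]
    d=np.array([(px[0]-im["cx"])/im["fx"],-(px[1]-im["cy"])/im["fy"],-1.0])
    return -R.T@t, R.T@d
def atz(im,px,z):
    o,d=ray(im,px);return o+d*(z-o[2])/d[2]
def proj(im,p):
    E=np.array(im["extrinsics"]);c=E[:3,:3]@np.array(p)+E[:3,3]
    return np.array([im["cx"]+im["fx"]*c[0]/-c[2], im["cy"]-im["fy"]*c[1]/-c[2]])
def save(im,n): cv2.imwrite("pics/"+n,im["color"][:,:,::-1])
E
python3 - <<'E'
from h import *
print(r.read_state())
for c in ["scene","top"]:
    im=eyes.get_image(c);save(im,c+"0.png");print(c,im["fx"],im["cx"],[k for k in im])
    for t,z in [("plunger_top",.16),("pin_top",.09),("pump",.04),("cup",.04),("cap_jar",.035),("growler_a",.13),("small_bottle",.08),("wrench",0),("brush",0)]:
        for d in eyes.look_for(t,c)[:2]: print(c,t,np.round(d["centre"]),round(d["score"],2),atz(im,d["centre"],z).round(3))
E
```

```text
pics
{'time': 0.0, 'joint_positions': array([-1.40129916e+00,  3.78080980e-01,  7.96154131e-02,  1.27441665e+00,
       -2.99726503e-05,  1.46052547e+00]), 'joint_vel': array([-8.59018861e-04, -2.52364854e-05,  3.82987819e-04, -3.16301239e-03,
        1.91436400e-04,  1.15994804e-04]), 'joint_torque': array([-5.48148801e-04, -4.63605452e+01,  2.69875789e+01,  2.08545523e-02,
       -2.22798967e-04, -1.19313114e-05]), 'tcp_pos': array([ 0.15867539, -0.55197485,  0.23034661]), 'orientation': array([-3.13951613e+00, -1.99756841e-04,  2.79767853e-01]), 'force': array([0.81272078, 0.26160727, 0.85415962]), 'moment': array([-0.05079166,  0.02520712,  0.01301748]), 'gripper_width': 0.08533120553480568}
scene 406.53397941810994 313.64787928855895 ['color', 'fx', 'fy', 'cx', 'cy', 'extrinsics']
scene plunger_top [314. 193.] 0.68 [ 0.496 -0.06   0.16 ]
scene plunger_top [467. 204.] 0.68 [0.699 0.352 0.16 ]
scene pump [303. 214.] 0.92 [ 0.48  -0.091  0.04 ]
scene cup [299. 249.] 0.67 [ 0.596 -0.149  0.04 ]
scene cap_jar [246. 224.] 0.77 [ 0.448 -0.276  0.035]
scene growler_a [163. 202.] 0.8 [ 0
[... 194 characters left out ...]
sh [423. 164.] 0.96 [0.416 0.408 0.   ]
top 478.4422391834422 324.4218515236869 ['color', 'fx', 'fy', 'cx', 'cy', 'extrinsics']
top plunger_top [324. 208.] 0.66 [ 0.488 -0.052  0.16 ]
top pump [334. 217.] 0.94 [ 0.467 -0.086  0.04 ]
top pump [194. 166.] 0.16 [0.656 0.401 0.04 ]
top cup [348. 176.] 0.91 [ 0.611 -0.138  0.04 ]
top cap_jar [385. 222.] 0.66 [ 0.446 -0.266  0.035]
top cap_jar [322. 206.] 0.39 [ 0.507 -0.048  0.035]
top growler_a [456. 252.] 0.91 [ 0.341 -0.482  0.13 ]
top growler_a [453. 191.] 0.68 [ 0.541 -0.481  0.13 ]
top small_bottle [191. 166.] 0.59 [0.646 0.403 0.08 ]
top small_bottle [450. 191.] 0.39 [ 0.546 -0.485  0.08 ]
top wrench [320. 244.] 0.73 [ 0.375 -0.038  0.   ]
```

View pics/scene0.png

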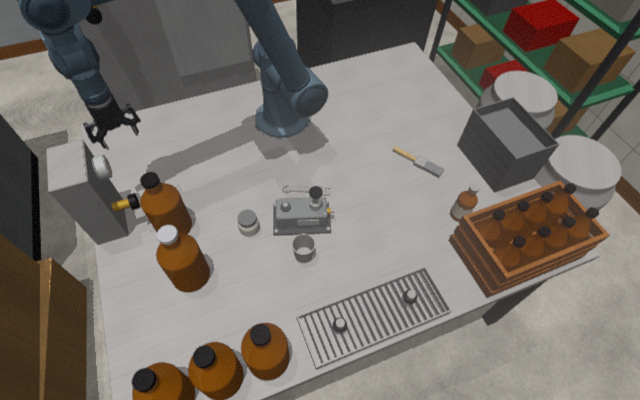

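View pics/top0.png

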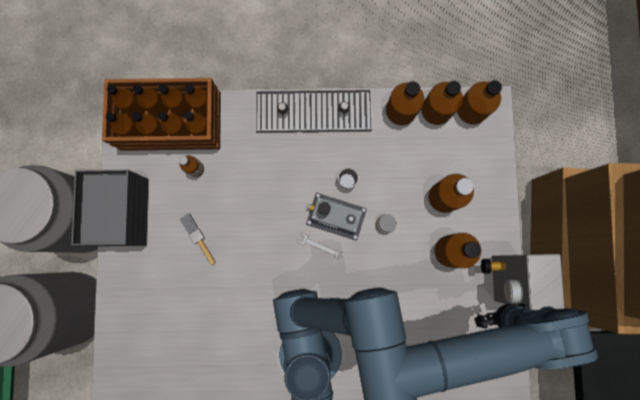

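Run:
```python
from h import *
for c,(x,y,w,h) in {"scene":(265,175,80,64),"top":(295,180,80,64)}.items():
    im=eyes.get_image(c);crop=im["color"][y:y+h,x:x+w,::-1]
    cv2.imwrite(f"pics/{c}_z.png",cv2.resize(crop,None,fx=9,fy=9,interpolation=cv2.INTER_CUBIC))
    print(c,"cam",ray(im,(0,0))[0].round(3))
```

```text
scene cam [ 1.15  -0.334  1.164]
top cam [ 0.326 -0.052  1.698]
```

View pics/scene_z.png

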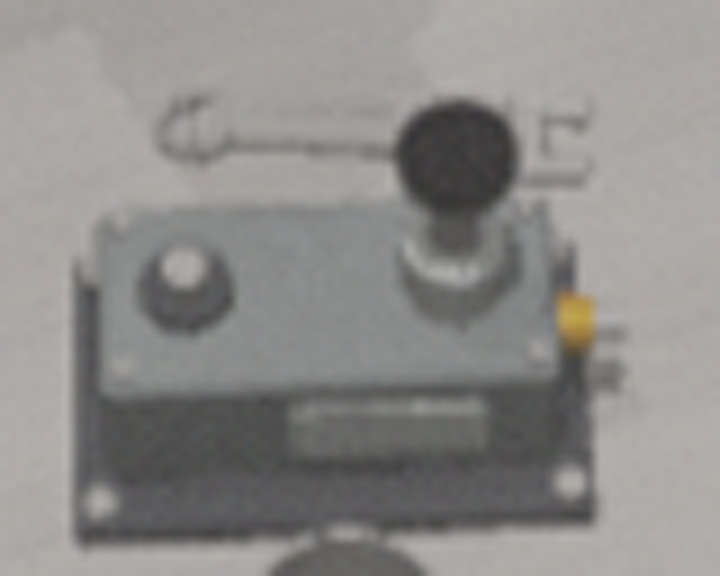

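View pics/top_z.png

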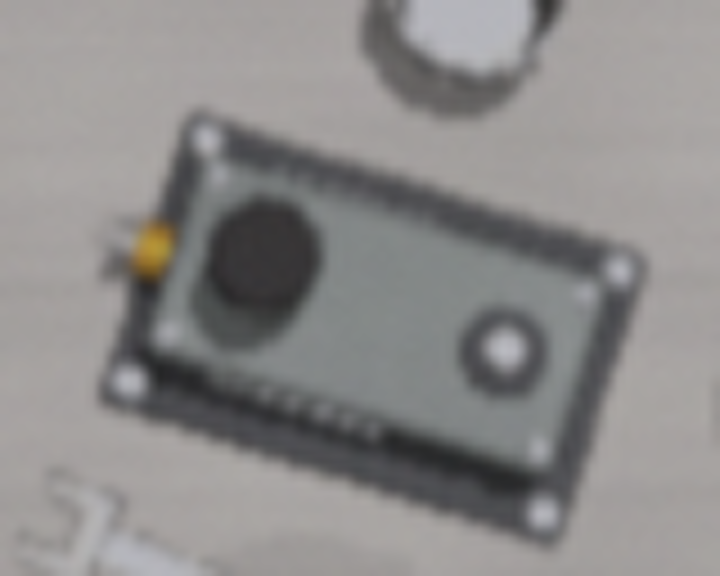

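Run:
```python
from h import *
S=eyes.get_image("scene");T=eyes.get_image("top")
for n,a,b,z in [("plunger",(315.8,191.9),(324.4,207.8),.159),("pin",(285.4,204.7),(351,218.9),.09)]:
    print(n,atz(S,a,z).round(4),atz(T,b,z).round(4))
    A=[];B=[]
    for im,p in((S,a),(T,b)):
        o,d=ray(im,p);d/=np.linalg.norm(d);P=np.eye(3)-np.outer(d,d);A.append(P);B.append(P@o)
    print(np.linalg.solve(sum(A),sum(B)).round(4))
s=r.read_state()
from scipy.spatial.transform import Rotation as Ro
R=Ro.from_euler('xyz',s["orientation"]).as_matrix();print(R.round(3))
for tgt in [[.25,-.35,.30],[.49,-.054,.22]]: print(tgt,R.T@(np.array(tgt)-s["tcp_pos"]))
```

```text
plunger [ 0.4933 -0.0522  0.159 ] [ 0.4872 -0.0546  0.159 ]
[ 0.4886 -0.0526  0.1529]
pin [ 0.4591 -0.1411  0.09  ] [ 0.4556 -0.1438  0.09  ]
[ 0.4564 -0.1423  0.0867]
[[ 0.961  0.276  0.   ]
 [ 0.276 -0.961 -0.   ]
 [ 0.     0.    -1.   ]]
[0.25, -0.35, 0.3] [ 0.14360663 -0.16961439 -0.06867861]
[0.49, -0.054, 0.22] [ 0.45601844 -0.38783368  0.01129141]
```

>>> carry_out --plan "255 0.02 -0.025 -0.02 0 0 0; 255 0.045 -0.053 -0.04 0 0 0; 255 0.07 -0.08 -0.055 0 0 0; 255 0.095 -0.11 -0.065 0 0 0; 255 0.12 -0.14 -0.07 0 0 0; 255 0.145 -0.165 -0.07 0 0 0; 255 0.17 -0.185 -0.07 0 0 0; 255 0.2 -0.208 -0.065 0 0 0; 255 0.23 -0.23 -0.06 0 0 0; 255 0.26 -0.25 -0.05 0 0 0; 255 0.29 -0.27 -0.04 0 0 0; 255 0.32 -0.292 -0.03 0 0 0"

```text
time: 2.2
tcp_pos: [0.3868, -0.1824, 0.2613]
orientation: [3.14, -0.001, 0.279]
force: [0.2, -0.3, -0.6]
gripper_width: 0.0003
```

```bash
cat > g.py <<'E'
from h import *
from scipy.spatial.transform import Rotation as Ro
import sys
s=r.read_state();R=Ro.from_euler('xyz',s["orientation"]).as_matrix()
t=np.array([float(v) for v in sys.argv[1:4]])
print(s["time"],s["tcp_pos"].round(4),s["orientation"].round(4),s["force"].round(2),s["gripper_width"],"shift",(R.T@(t-s["tcp_pos"])).round(4))
E
python3 g.py .49 -.0535 .20
```

```text
2.2 [ 0.3868 -0.1824  0.2613] [ 3.1402e+00 -9.0000e-04  2.7950e-01] [ 0.2  -0.28 -0.55] 0.000262118785723599 shift [ 0.1347 -0.0955  0.0613]
```

>>> carry_out --plan "255 0.03 -0.02 0.005 0 0 0; 255 0.06 -0.042 0.015 0 0 0; 255 0.09 -0.064 0.03 0 0 0; 255 0.12 -0.085 0.045 0 0 0; 255 0.135 -0.0955 0.06 0 0 0; 255 0.135 -0.0955 0.061 0 0 0; 255 0.135 -0.0955 0.061 0 0 0"

```text
time: 2.78
tcp_pos: [0.4885, -0.0537, 0.1993]
orientation: [-3.141, 0.003, 0.282]
force: [-0.5, 0.1, -0.3]
gripper_width: -0.0001
```

```bash
python3 g.py .49 -.0535 .16
python3 - <<'E'
from h import *
out=[]
for c,(x,y,w,h) in {"scene":(265,165,80,64),"top":(295,180,80,64)}.items():
    im=eyes.get_image(c);out.append(cv2.resize(im["color"][y:y+h,x:x+w,::-1],None,fx=4.9,fy=4.9,interpolation=cv2.INTER_CUBIC))
cv2.imwrite("pics/above.png",np.hstack(out))
im=eyes.get_image("wrist");save(im,"w1.png")
print(eyes.look_for("plunger_top","wrist"),proj(im,(.49,-.0535,.16)),proj(im,r.read_state()["tcp_pos"]))
E
```

```text
2.7833 [ 0.4885 -0.0537  0.1993] [-3.1408e+00  2.5000e-03  2.8200e-01] [-0.52  0.12 -0.27] -0.00014218027974154592 shift [0.0016 0.0003 0.0393]
[{'centre': [392.9, 248.9], 'score': 0.74}, {'centre': [316.0, 216.1], 'score': 0.64}] [316.21975445 220.64214684] [319.3814935  250.29803451]
```

View pics/above.png

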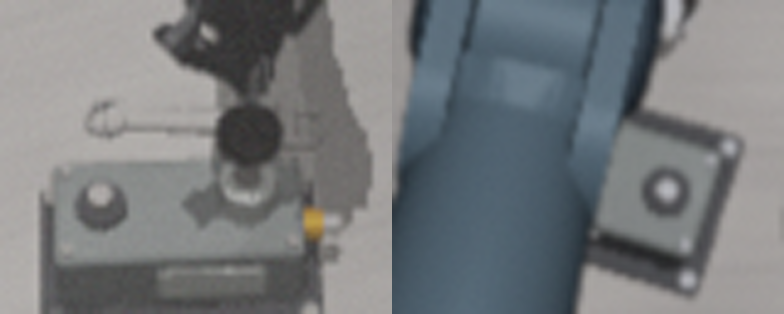

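View pics/w1.png

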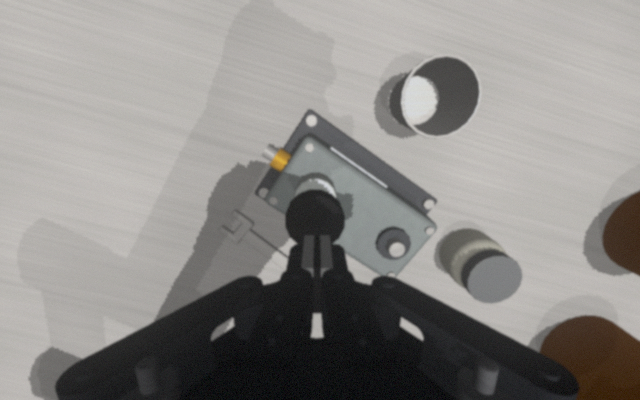

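>>> carry_out --plan "255 0.003 0 0.015 0 0 0; 255 0.003 0 0.03 0 0 0; 255 0.003 0 0.039 0 0 0; 255 0.003 0 0.047 0 0 0; 255 0.003 0 0.054 0 0 0; 255 0.003 0 0.055 0 0 0; 255 0.003 0 0.056 0 0 0; 255 0.003 0 0.056 0 0 0"

```text
time: 3.65
tcp_pos: [0.4918, -0.0547, 0.1462]
orientation: [3.14, -0.001, 0.279]
force: [-5.0, -0.8, 11.1]
gripper_width: 0.0001
```

```bash
python3 g.py .491 -.0535 .142
```

```text
3.65 [ 0.4918 -0.0547  0.1462] [ 3.1399e+00 -6.0000e-04  2.7860e-01] [-4.98 -0.77 11.11] 5.1177605703251506e-05 shift [-0.0004 -0.0014  0.0042]
```

>>> carry_out --plan "255 0 0 0.003 0 0 0; 255 0 0 0.006 0 0 0; 255 0 0 0.008 0 0 0; 255 0 0 0.008 0 0 0"

```text
time: 3.98
tcp_pos: [0.492, -0.0548, 0.1418]
orientation: [3.138, -0.003, 0.279]
force: [-14.5, 1.2, 37.1]
gripper_width: 0.0001
```

>>> carry_out --plan "255 0 0 -0.012 0 0 0; 255 0 0 -0.024 0 0 0; 255 0 0 -0.034 0 0 0; 255 0 0 -0.034 0 0 0; 255 0 0 -0.034 0 0 0"

```text
time: 4.4
tcp_pos: [0.4925, -0.0542, 0.1708]
orientation: [3.141, -0.001, 0.279]
force: [0.6, 0.5, 0.1]
gripper_width: 0.0
```

```bash
cat > z.py <<'E'
from h import *
import sys
im=eyes.get_image("scene");a=cv2.resize(im["color"][155:235,255:355,::-1],None,fx=4,fy=4,interpolation=cv2.INTER_CUBIC)
w=eyes.get_image("wrist");b=cv2.resize(w["color"][100:340,200:500,::-1],(400,320))
cv2.imwrite("pics/"+sys.argv[1],np.hstack([a,b]))
E
python3 z.py s1.png; python3 g.py .49 -.0535 .16
```

```text
4.5 [ 0.4915 -0.0538  0.1696] [-3.1411e+00  9.0000e-04  2.7950e-01] [ 0.29  0.03 -0.35] -0.0002224222235563378 shift [-0.0014 -0.0007  0.0096]
```

View pics/s1.png

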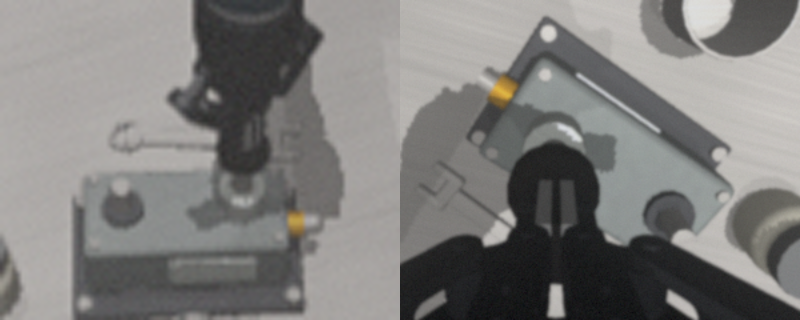

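The pin in its collar (about (121,190) in the left half) has risen a little, and the pump looks unmoved. I'll repeat the same stroke.

>>> carry_out --plan "255 0 0 0.01 0 0 0; 255 0 0 0.018 0 0 0; 255 0 0 0.025 0 0 0; 255 0 0 0.03 0 0 0; 255 0 0 0.034 0 0 0; 255 0 0 0.034 0 0 0; 255 0 0 0.034 0 0 0"

```text
time: 5.08
tcp_pos: [0.493, -0.0541, 0.1417]
orientation: [3.138, -0.005, 0.28]
force: [-14.4, 2.8, 45.9]
gripper_width: 0.0001
```

>>> carry_out --plan "255 0 0 -0.012 0 0 0; 255 0 0 -0.024 0 0 0; 255 0 0 -0.034 0 0 0; 255 0 0 -0.034 0 0 0; 255 0 0 -0.034 0 0 0"

```text
time: 5.5
tcp_pos: [0.4917, -0.0537, 0.1694]
orientation: [-3.141, 0.001, 0.28]
force: [-0.9, -1.1, -0.6]
gripper_width: 0.0001
```

>>> carry_out --plan "255 0 0 0.01 0 0 0; 255 0 0 0.018 0 0 0; 255 0 0 0.025 0 0 0; 255 0 0 0.03 0 0 0; 255 0 0 0.034 0 0 0; 255 0 0 0.034 0 0 0; 255 0 0 0.034 0 0 0"

```text
time: 6.08
tcp_pos: [0.4929, -0.054, 0.1417]
orientation: [3.139, -0.004, 0.28]
force: [-15.1, 3.4, 51.3]
gripper_width: 0.0001
```

>>> carry_out --plan "255 0 0 -0.012 0 0 0; 255 0 0 -0.024 0 0 0; 255 0 0 -0.034 0 0 0; 255 0 0 -0.034 0 0 0; 255 0 0 -0.034 0 0 0"

```text
time: 6.5
tcp_pos: [0.4915, -0.0536, 0.1691]
orientation: [-3.141, 0.001, 0.28]
force: [0.1, -0.5, -0.5]
gripper_width: -0.0
```

```bash
python3 z.py s3.png; python3 g.py .49 -.0535 .16
```

```text
6.6 [ 0.4909 -0.0535  0.1685] [-3.1402e+00  2.7000e-03  2.7980e-01] [-0.28  0.26 -0.39] 6.026759645375043e-05 shift [-0.0008 -0.0002  0.0085]
```

View pics/s3.png

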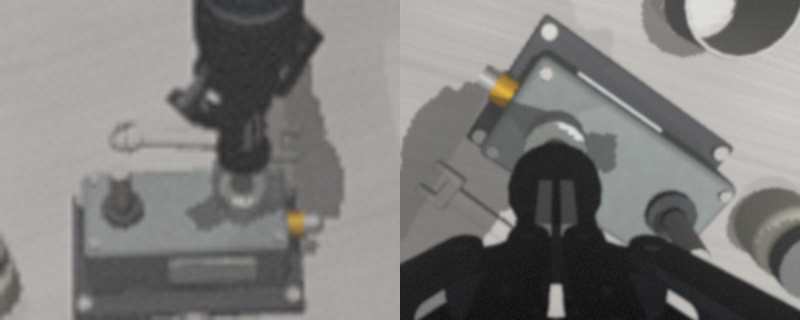

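The pin keeps rising: its top is now near (120,180) in the left half, and the band isn't showing yet. The commanded height is creeping down, so I'll use 33 mm for two more strokes.

>>> carry_out --plan "255 0 0 0.01 0 0 0; 255 0 0 0.018 0 0 0; 255 0 0 0.025 0 0 0; 255 0 0 0.03 0 0 0; 255 0 0 0.033 0 0 0; 255 0 0 0.033 0 0 0; 255 0 0 0.033 0 0 0"

```text
time: 7.18
tcp_pos: [0.4927, -0.0539, 0.1418]
orientation: [3.139, -0.004, 0.28]
force: [-12.6, 2.6, 43.2]
gripper_width: 0.0002
```

>>> carry_out --plan "255 0 0 -0.012 0 0 0; 255 0 0 -0.024 0 0 0; 255 0 0 -0.034 0 0 0; 255 0 0 -0.034 0 0 0; 255 0 0 -0.034 0 0 0"

```text
time: 7.6
tcp_pos: [0.4917, -0.0537, 0.1704]
orientation: [-3.141, 0.001, 0.28]
force: [0.1, 0.3, -0.0]
gripper_width: 0.0002
```

>>> carry_out --plan "255 0 0 0.01 0 0 0; 255 0 0 0.018 0 0 0; 255 0 0 0.025 0 0 0; 255 0 0 0.03 0 0 0; 255 0 0 0.033 0 0 0; 255 0 0 0.033 0 0 0; 255 0 0 0.033 0 0 0"

```text
time: 8.18
tcp_pos: [0.4927, -0.0539, 0.1418]
orientation: [3.139, -0.003, 0.28]
force: [-11.3, 2.4, 38.0]
gripper_width: -0.0002
```

>>> carry_out --plan "255 0 0 -0.012 0 0 0; 255 0 0 -0.024 0 0 0; 255 0 0 -0.034 0 0 0; 255 0 0 -0.034 0 0 0; 255 0 0 -0.034 0 0 0"

```text
time: 8.6
tcp_pos: [0.4914, -0.0536, 0.1711]
orientation: [-3.141, 0.001, 0.28]
force: [-0.4, 0.3, -0.0]
gripper_width: -0.0002
```

```bash
python3 z.py s5.png; python3 g.py .49 -.0535 .16
```

```text
8.7 [ 0.4909 -0.0535  0.1706] [-3.1402e+00  2.7000e-03  2.7970e-01] [0.45 0.44 0.51] 0.00021276519817081162 shift [-0.0008 -0.0003  0.0106]
```

View pics/s5.png

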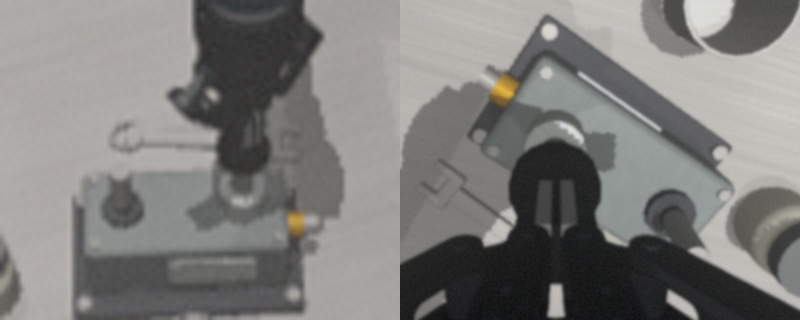

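>>> carry_out --plan "255 0 0 -0.03 0 0 0; 255 0 0 -0.065 0 0 0; 255 -0.03 0 -0.1 0 0 0; 255 -0.06 0 -0.12 0 0 0; 255 -0.09 0 -0.12 0 0 0; 255 -0.12 0 -0.12 0 0 0; 255 -0.12 0 -0.12 0 0 0"

```text
time: 9.28
tcp_pos: [0.372, -0.0869, 0.2915]
orientation: [-3.14, 0.004, 0.277]
force: [0.3, 0.6, 0.2]
gripper_width: -0.0001
```

Run:
```python
from h import *
im=eyes.get_image("scene");x,y,w,h=265,175,80,64
a=cv2.resize(im["color"][y:y+h,x:x+w,::-1],None,fx=9,fy=9,interpolation=cv2.INTER_CUBIC)
cv2.imwrite("pics/f.png",a)
w=eyes.get_image("wrist");save(w,"fw.png")
P=np.array([.4572,-.1423])
for z in (.083,.088,.11,.121,.131): 
    print(z,((proj(im,[*P,z])-[x,y])*9).round(1),proj(w,[*P,z]).round(1))
```

```text
0.083 [179.6 275. ] [382.2 119.3]
0.088 [178.9 267.2] [383.1 119.4]
0.11 [175.9 232.1] [387.6 119.9]
0.121 [174.3 214.2] [390.  120.2]
0.131 [172.9 197.7] [392.4 120.4]
```

View pics/f.png

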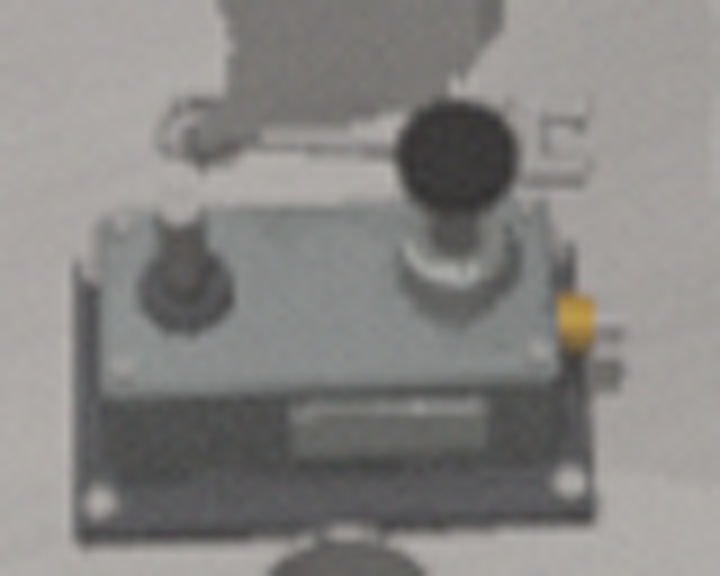

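View pics/fw.png

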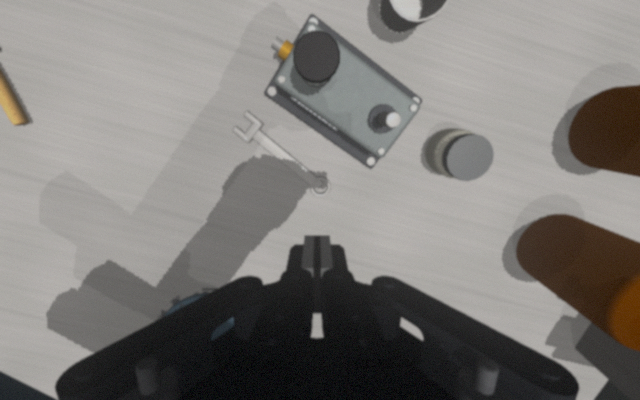

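```bash
python3 -c "
from h import *
s=r.read_state();print(s['time'],s['force']);print(r.finish_job())"
```

```text
9.3833 [0.55465755 0.1875717  0.04278918]
the job is handed in; nothing more can be done
None
```

I pushed the plunger down with the closed fingertips five times. Each push went to the hard stop (fingertip height 0.142 m, 37–51 N), and I let the plunger rise fully after each one. I then moved the arm clear and handed the job in at about 9.4 s; the hand-in gives no verdict.

- **Pin:** its top measures about 130 mm above the bench, against 131 mm when fully out. Between the third and fifth strokes it rose only about 8 mm instead of 20 mm, which fits it having reached its end. The picture was too coarse to see the black band clear of the collar, so this rests on the measured height.
- **Plunger and bench:** the plunger is risen, and the pump is at the same pixels as at the start. The bystanders visible in the last pictures looked undisturbed, but I did not measure each one again.
- **Disagreement between cameras:** the scene and top cameras differed by about 6 mm on where the plunger head was. I aimed between the two, checked with the wrist camera and shifted about 3 mm; every push then reached the stop.
- **Sideways force:** each push also put 11–15 N sideways on the tool, with no visible shift of the pump.

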